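# Load the table caddy with the condiments

### The job

Get the refilled condiments at the front of the worktop ready for the dinner table: stand the oil bottle, the pepper mill, the salt shaker and the green-lidded jar upright in the walnut caddy, each lowered gently, not dropped, until it is fully down in its own cut-out: the oil in the square one, the jar in the widest round one, the mill in the middle-sized round one, the salt in the smallest. The washing-up liquid, the red-capped spice jar, the tin and the cook's own set in the row along the back wall stay where they are; knock nothing over.

Things in the scene. Friction and masses are not known exactly. Their poses are not given: they have to be found in the camera images.
- caddy: Fixed dark walnut caddy 184 x 184 mm, bow handles at both x ends (24 mm out). Origin: underside centre. Base board's top at z 8 mm; deck top at z 45, nothing above 48. Cut-outs in the deck, centre (x, y) in mm: square 74 x 74, sides along x, y, at (-43, 43) for the oil; round 72 across at (43, -43) for the mill; round 83 at (43, 43) for the jar; round 56 at (-43, -43) for the salt.
- oil_bottle: Tall square glass bottle of oil, green label, gold cap, 0.5 kg, 268 mm. Plan 58 x 58 mm, sides along its x and y, up to z 191 mm, then tapering evenly to 31 mm at z 258; grip the cap, 32 mm across, z 252 to 266. Origin: underside centre, z up. (The doors of the wall cabinet hang at x 0.60 m and beyond, above z 0.45 m, left of y -0.06 m: keep the wrist clear of them.)
- pepper_mill: Turned brown wooden pepper mill, 58 mm across at the foot, 170 mm tall, 0.18 kg. Grip the round head, 49 mm across at z 133 to 141 mm; a 12 mm steel nut sits on it from z 158. The head does not turn. Origin: underside centre, z up.
- salt_shaker: Small clear salt shaker with a grey domed cap, 44 mm across at z 30 mm, 90 mm tall, 0.1 kg. Grip the cap, 34 mm across, z 66 to 78 mm; the glass widens evenly below it. Origin: underside centre, z up.
- green_lid_jar: Small glass jar with a green screw lid, 84 mm tall, 0.25 kg; belly at z 54 mm is 62 mm along its x, 68 mm along its y; lid 63 mm across, z 74 to 84 mm. Grip the lid from above, in any direction there is room for (63 to 68 mm), and carry it smoothly. Origin: underside centre, z up.
- washing_up_bottle: Green and clear bottle of washing-up liquid with a white nozzle, 46 x 76 mm, 237 mm tall, 0.47 kg, standing behind the things for the table; it stays there. Origin: underside centre, z up.
- spice_jar: Glass spice jar with a red cap, 45 mm across, 106 mm tall, 0.11 kg, standing among the things for the table (its likes stand at the back wall); it stays where it is. Origin: underside centre, z up.
- food_tin: Squat gold and green food tin, 75 mm across, 58 mm tall, 0.26 kg; it stays where it is. Origin: underside centre, z up.

How it is judged:
By the outcome, as a careful person would: the job done as asked, in the order asked, and still so for the second after the job is handed in, with the robot touching nothing.
It also fails if it takes over 138 s, if anything falls off the work surface, if the arm or the gripper's body presses on something with over 40 N, if the wrist force passes 120 N, or if a joint passes its speed limit or range.

### The arm

A 6-joint arm with a two-finger parallel gripper is mounted at the origin on a cart in front of the work surface, level with it; the furniture and walls round the work are solid. World frame = base frame: x ahead of the robot, y to its left, z up, the work surface at z = 0. Lengths are in m, angles in rad, forces in N, time in s.
With the tool pointing down it reaches from about 0.3 to 0.85 m from the base axis. Payload 5.4 kg.
Tool frame: the origin (TCP) lies at the very end of the fingers, on their centre line; the grasp point (between the pads) lies 19 mm behind it; z points along the fingers, y is the line along which they close (so a half turn about z gives the same grasp; the last joint's range is limited). The gripper opens to 85 mm and grips with 20 to 120 N. Pads are 22 mm wide; open, the fingers measure 114 mm over their backs; the gripper's body (76 mm by 85 mm) begins 54 mm behind the grasp point. The pads swing forward as they close: fully open they stand 13 mm farther back than shut.
Start: joints at [1.085, 0.158, 1.597, -0, 1.386, -0.21], TCP at [0.157, 0.553, 0.231] pointing down, gripper open.
Joint ranges: [-2.91, 2.91], [-0.94, 2.29], [0.18, 2.7], [-1.29, 4.43], [0.17, 2.64], [-3, 3]. Speed limits (rad/s): [2.57, 2.57, 3.14, 3.14, 3.14, 3.14].

### API

Orientations are given as a rotation vector (axis times angle).
In Python, from rig import get_obs, camera, get_calibration, sign_off gives the robot as it stands. The module is installed in compiled form; this text tells all that it offers.
- The arm moves only by the tool play_rows, never from a script. Its argument "plan" is a list of rows, each a list of 3 entries, a list of its own where there are three numbers: the shift along the tool's x, y, z in cm, then the turn, a rotation vector about the tool's x, y, z in degrees, then the finger opening in cm, from 0 to 8.54. In form: [[[dx, dy, dz], [ax, ay, az], jaw], ...]. A call has 1 to 8 rows; each row shifts and turns the commanded pose from where the row before left it, along the tool's axes as they then stand; what a row does not reach is not made up. A row lasts 1/8 s, in which the tool goes at most 62.5 mm and 10.7 degrees, less where a joint would pass 70% of its speed; a pose out of reach is approached as far as the arm can. A call is refused whole if a number of a shift passes 6.25 or a number of a turn 10.7, either way. A call with a gripper value outside its range is refused whole. The fingers move at their own pace and stop on an object; "squeeze" is the grip in N (left out, the last holds). Time passes only in rows, so rows that do not move let the fingers close. It gives the time, the measured TCP pose, the force, the opening and the grip force at its end, in the units of the state.
- get_obs(): the state, without advancing time (a new reading comes with each control period).
- camera(name): name is "scene" or "top" or "wrist"; returns (picture, depth): 420x560x3 uint8, red, green, blue; 420x560 float32, m along the optical axis (not along the pixel's ray), 0 where there is no reading.
- get_calibration(name): a dict with "vertical_fov" (degrees; the focal length in pixels is half the picture's height over the tangent of half this angle, whatever the lens; pixels are square), "cx", "cy" (the principal point, pixels), "dist_coeffs" ([k1, k2, p1, p2, k3] as OpenCV has them; the pictures are not rectified), "T" (4x4, takes a point from camera to world coordinates); the wrist camera has in their place "mount" (4x4, takes a point from camera to tool coordinates, whose origin is the TCP and whose axes are the flange's). Camera axes: x right, y down, z forward; pixel columns grow to the right and rows downward; lengths in m; the calibration is good to about 2 mm. A picture is of the moment at which its call begins: read the wrist's pose just before it. get_calibration takes no time and is no camera call.
- sign_off(): hands the job in; it is judged then, once.
The state is a dict: "clock": time; "joint_positions": joint angles; "qvel": joint speeds; "joint_torque": joint torques, N m; "eef_pos": TCP position; "orientation": TCP orientation; "contact_force": force on the tool from outside, world axes, zero at the start; "moment": the same for the moment, N m; "gripper_width": finger opening in m; "grip_force": force on a finger pad.
Only numpy, scipy, OpenCV 4.12 (cv2) and the standard library are available. Lean on these libraries where they do the work, as an engineer would, in place of code of your own. Each camera call takes 0.05 s, during which the arm holds its last target. There are 200 camera calls.

## Working session

There is one attempt and no reset: what is moved stays moved. The work goes in short steps, Python scripts to look and compute and a tool call to move; the robot and the scene stay as the last step left them, time stands still between calls to the robot, and variables do not carry over. Pictures are saved under pics/ and viewed, at most 14 in all, crops included, and the job is handed in when it is done.

Besides the shell and the picture viewer there is one more tool, called after "Request:" as a command line: name --argument value ..., lists and objects as JSON in quotes. play_rows: Moves the arm, as the interface text tells. Its arguments: {"type":"object","properties":{"plan":{"type":"array"},"squeeze":{"type":"number"}},"required":["plan"]}

```bash
mkdir -p pics
cat > h.py <<'E'
import numpy as np, cv2, pickle
from rig import get_obs,camera,get_calibration
from scipy.spatial.transform import Rotation as R
def snap(n,tag):
    o=get_obs(); im,d=camera(n); c=get_calibration(n)
    if n=="wrist":
        T=np.eye(4);T[:3,:3]=R.from_rotvec(o["orientation"]).as_matrix();T[:3,3]=o["eef_pos"];T=T@np.array(c["mount"])
    else: T=np.array(c["T"])
    h,w=d.shape; f=h/2/np.tan(np.radians(c["vertical_fov"])/2)
    K=np.array([[f,0,c["cx"]],[0,f,c["cy"]],[0,0,1]])
    u,v=np.meshgrid(np.arange(w),np.arange(h))
    p=cv2.undistortPoints(np.stack([u,v],-1).reshape(-1,1,2).astype(np.float64),K,np.array(c["dist_coeffs"],float)).reshape(h,w,2)
    P=np.dstack([p[...,0]*d,p[...,1]*d,d])@T[:3,:3].T+T[:3,3]
    P[d==0]=np.nan
    cv2.imwrite(f"pics/{tag}.png",im[...,::-1]); np.savez(f"{tag}.npz",im=im,P=P,T=T)
    return im,P
E
python3 - <<'E'
from h import *
for n in("scene","top","wrist"): snap(n,n+"0")
print(get_obs()); print(np.load("top0.npz")["T"],np.load("scene0.npz")["T"], get_calibration("wrist"))
E
```

```text
{'clock': 0.15, 'joint_positions': array([ 1.08487265e+00,  1.58882620e-01,  1.59795981e+00, -7.44438555e-07,
        1.38619608e+00, -2.10079459e-01]), 'qvel': array([-0.00118951, -0.00246336, -0.00235786,  0.00046291,  0.0011334 ,
        0.00141761]), 'joint_torque': array([ 8.37045609e-04, -3.96380532e+01, -3.31784821e+01, -2.02653007e-05,
        5.47935750e-03, -4.90591248e-06]), 'eef_pos': array([0.15639257, 0.55283717, 0.23054682]), 'orientation': array([-4.31854662e-01, -3.11127111e+00,  2.13505600e-03]), 'contact_force': array([ 0.65938392, -0.46311173, -0.2272035 ]), 'moment': array([-0.03558441,  0.04194684, -0.00141951]), 'grip_force': 0.0, 'gripper_width': 0.08500867608419065}
[[-0.01080145 -0.99310154  0.11675901  0.33863904]
 [-0.99988114  0.01201155  0.00966541 -0.01333834]
 [-0.01100119 -0.11664073 -0.99311324  1.36160486]
 [ 0.          0.          0.          1.        ]] [[ 0.88167525 -0.34823227  0.31840703  0.14395163]
 [-0.47170784 -0.66742344  0.5762271  -0.65310023]
 [ 0.01185144 -0.65824026 -0.75271462  0.86447331]
 [ 0.          0.          0.          1.        ]] {'vertical_fov': 67.67389028064301, 'cx': 278.0628395404769, 'cy': 215.4396880041933, 'dist_coeffs': array([0.01198021, 0.        , 0.        , 0.        , 0.        ]), 'mount': array([[-4.53117863e-04, -9.65428685e-01, -2.60666929e-01,
         6.57486813e-02],
       [ 9.99999802e-01, -5.51191627e-04,  3.03139467e-04,
        -1.06655459e-04],
       [-4.36336966e-04, -2.60666740e-01,  9.65428744e-01,
        -1.42214936e-01],
       [ 0.00000000e+00,  0.00000000e+00,  0.00000000e+00,
         1.00000000e+00]])}
```

View pics/top0.png

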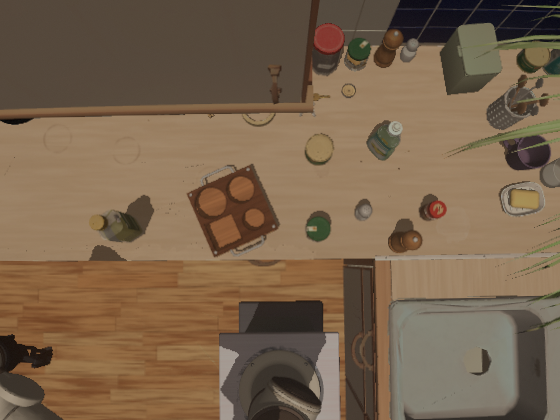

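View pics/scene0.png

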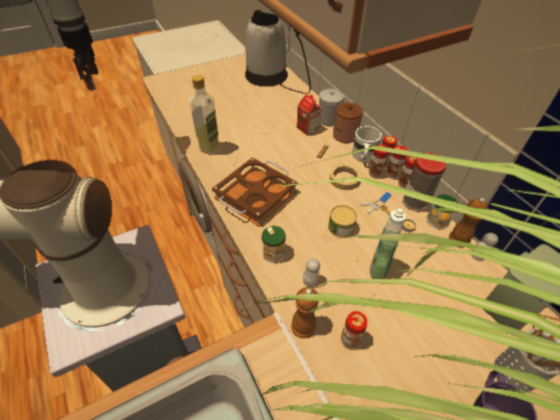

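The top view shows the caddy at about (232,210), turned a little. Its cut-outs are the square (225,232), jar (212,201), mill (241,188) and salt (255,218). The items are the oil (110,225), jar (318,229), salt (364,211), mill (405,240), spice jar (434,209) and washing-up bottle (385,140).

Run:
```python
from h import *
for tag in("top0","scene0"):
    z=np.load(tag+".npz");P=z["P"];x,y,Z=P[...,0],P[...,1],P[...,2]
    print(tag)
    m=(Z>0.012)&(Z<0.45)&(x>0.2)&(x<0.8)&(abs(y)<0.7)
    n,l,s,c=cv2.connectedComponentsWithStats(m.astype(np.uint8))
    for i in range(1,n):
        q=P[l==i]
        if len(q)<60: continue
        t=q[q[:,2]>np.percentile(q[:,2],98)-0.012]
        print(i,len(q),"c px",c[i].round(),"top mean",t.mean(0).round(3),"zmax",q[:,2].max().round(3),"min",q.min(0).round(3),"max",q.max(0).round(3))
    # caddy
    m=(Z>0.036)&(Z<0.056)&(x>0.25)&(x<0.6)&(y>-0.05)&(y<0.3)
    n,l,s,c=cv2.connectedComponentsWithStats(m.astype(np.uint8)); i=1+s[1:,4].argmax()
    q=P[l==i][:,:2].astype(np.float32); print("caddy",len(q),cv2.minAreaRect(q),np.median(P[l==i][:,2]))
```

```text
top0
1 93 c px [511.  44.] top mean [ 0.779 -0.516  0.392] zmax 0.401 min [ 0.776 -0.529  0.328] max [ 0.792 -0.475  0.401]
9 152 c px [462.  83.] top mean [ 0.798 -0.489  0.157] zmax 0.165 min [ 0.795 -0.513  0.012] max [ 0.8   -0.476  0.165]
12 1753 c px [517. 103.] top mean [ 0.726 -0.59   0.343] zmax 0.358 min [ 0.689 -0.671  0.012] max [ 0.795 -0.545  0.358]
21 166 c px [259. 120.] top mean [0.724 0.05  0.023] zmax 0.03 min [0.71  0.008 0.012] max [0.742 0.096 0.03 ]
23 921 c px [385. 140.] top mean [ 0.643 -0.276  0.23 ] zmax 0.237 min [ 0.609 -0.306  0.013] max [ 0.674 -0.242  0.237]
24 1310 c px [514. 146.] top mean [ 0.574 -0.449  0.442] zmax 0.45 min [ 0.564 -0.7    0.012] max [ 0.658 -0.364  0.45 ]
25 674 c px [319. 149.] top mean [ 0.636 -0.111  0.054] zmax 0.063 min [ 0.597 -0.145  0.012] max [ 0.673 -0.075  0.063]
35 2706 c px [236. 211.] top mean [0.473 0.111 0.043] zmax 0.052 min [0.354 0.    0.012] max [0.592 0.24  0.052]
41 139 c px [515. 198.] top mean [ 0.5   -0.646  0.016] zmax 0.025 min [ 0.453 -0.7    0.012] max [ 0.544 -0.607  0.025]
44 474 c px [523. 199.] to
[... 3117 characters left out ...]
-0.407  0.106] zmax 0.111 min [ 0.439 -0.43   0.013] max [ 0.485 -0.384  0.111]
79 192 c px [542. 334.] top mean [ 0.702 -0.607  0.198] zmax 0.206 min [ 0.693 -0.635  0.113] max [ 0.783 -0.589  0.206]
82 4246 c px [514. 381.] top mean [ 0.422 -0.662  0.443] zmax 0.45 min [ 0.393 -0.7    0.012] max [ 0.779 -0.56   0.45 ]
84 308 c px [294. 386.] top mean [ 0.234 -0.551  0.444] zmax 0.45 min [ 0.201 -0.561  0.356] max [ 0.248 -0.513  0.45 ]
97 435 c px [312. 409.] top mean [ 0.236 -0.579  0.444] zmax 0.45 min [ 0.2   -0.591  0.319] max [ 0.265 -0.543  0.45 ]
caddy 1760 ((0.47267472743988037, 0.11929053068161011), (0.2327331006526947, 0.18676503002643585), 23.265851974487305) 0.04489673500833091
```

Request:
play_rows --plan '[[[0,0,-5],[0,0,0],8.5],[[0,0,-5],[0,0,0],8.5],[[-3,-0.8,-3.9],[0,0,0],8.5],[[-5.5,-1.4,0],[0,0,0],8.5],[[-5.5,-1.4,0],[0,0,0],8.5],[[-5.5,-1.4,0],[0,0,0],8.5],[[-5.5,-1.4,0],[0,0,0],8.5],[[-5.5,-1.4,0],[0,0,0],8.5]]'

```text
clock: 1.15
eef_pos: [0.4301, 0.394, 0.37]
orientation: [-0.432, -3.111, 0.0]
contact_force: [0.1, 0.2, -0.3]
gripper_width: 0.0851
grip_force: 0.0
```

Request:
play_rows --plan '[[[0,0,0],[0,0,0],8.5],[[0,0,0],[0,0,0],8.5]]'

```text
clock: 1.4
eef_pos: [0.4284, 0.3953, 0.37]
orientation: [-0.432, -3.111, 0.0]
contact_force: [-0.5, -0.3, -0.4]
gripper_width: 0.085
grip_force: 0.0
```

```bash
cat >> h.py <<'E'
def go(x,y,z,th=None):
    "print tool-frame shift (cm) to TCP target, and turn about tool z (deg) for tool-x heading th"
    o=get_obs();M=R.from_rotvec(o["orientation"]).as_matrix()
    h=np.degrees(np.arctan2(M[1,0],M[0,0]))
    s=M.T@(np.array([x,y,z])-o["eef_pos"])*100
    print("TCP",o["eef_pos"].round(4),"head",h.round(1),"tilt",M[:2,2].round(4),"shift",s.round(2),"turn z",None if th is None else round(-((th-h+180)%360-180),1),"j",o["joint_positions"].round(2),"t",o["clock"])
E
python3 - <<'E'
from h import *
im,P=snap("wrist","oil1"); go(.428,.395,.3)
Z=P[...,2];m=(Z>.256)&(Z<.28); q=P[m];print(len(q),q.min(0),q.max(0),q.mean(0))
E
```

```text
TCP [0.428  0.3957 0.3702] head 164.3 tilt [-0.0006  0.0002] shift [-0.03 -0.07  7.02] turn z None j [ 0.54  0.13  1.36  0.    1.65 -0.76] t 1.45
1446 [0.41179638 0.38143371 0.25600661] [0.44635563 0.41552092 0.26962955] [0.42795473 0.39866126 0.26700414]
```

View pics/oil1.png

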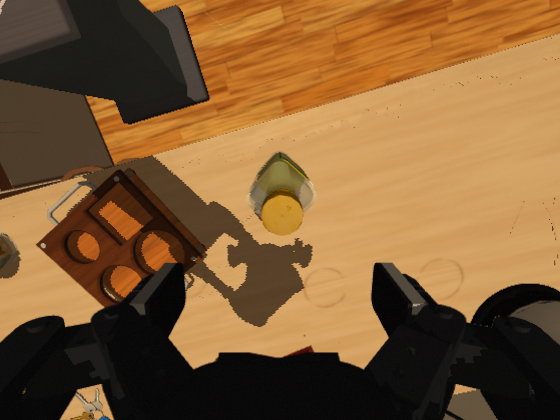

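The wrist view shows the oil cap at (282,214), with the bottle body's corner pointing up at (280,152). The caddy is at lower left, with its square cut-out at (122,215).

Run:
```python
from h import *
z=np.load("oil1.npz");P=z["P"];Z=P[...,2]
for a,b in((.05,.12),(.12,.18),(.18,.195),(.195,.21),(.21,.23)):
    m=(Z>a)&(Z<b)&(np.hypot(P[...,0]-.429,P[...,1]-.398)<.06); q=P[m][:,:2].astype(np.float32)
    if len(q)>20: print(a,len(q),cv2.minAreaRect(q))
for tag in("oil1","top0","scene0"):
    z=np.load(tag+".npz");P=z["P"];Z=P[...,2]
    m=(Z>.035)&(Z<.055)&(np.hypot(P[...,0]-.473,P[...,1]-.121)<.15)
    n,l,s,c=cv2.connectedComponentsWithStats(m.astype(np.uint8)); i=1+s[1:,4].argmax()
    M=(l==i)
    # raise handles: rectify deck to a 1 mm grid, find holes
    q=P[M]; g=np.zeros((320,320),np.uint8)
    ij=((q[:,:2]-[.473,.121])*1000+160).round().astype(int); g[ij[:,0].clip(0,319),ij[:,1].clip(0,319)]=255
    k=9 if tag!="oil1" else 5
    g=cv2.morphologyEx(g,cv2.MORPH_CLOSE,np.ones((k,k),np.uint8))
    cs,hr=cv2.findContours(g,cv2.RETR_CCOMP,cv2.CHAIN_APPROX_NONE)
    print(tag)
    for cc,h in zip(cs,hr[0]):
        if cv2.contourArea(cc)<1200: continue
        r=cv2.minAreaRect(cc);mm=cv2.moments(cc)
        # contour (col=y,row=x)
        print("hole" if h[3]>=0 else "outer",int(cv2.contourArea(cc)),"x,y",round((mm["m01"]/mm["m00"]-160)/1000+.473,4),round((mm["m10"]/mm["m00"]-160)/1000+.121,4),np.round(r[1],0),round(r[2],1))
```

```text
0.05 155 ((0.40722283720970154, 0.40389835834503174), (0.0668795257806778, 0.02828490361571312), 77.48404693603516)
0.12 245 ((0.40921759605407715, 0.4063354432582855), (0.07045082747936249, 0.030705947428941727), 73.20199584960938)
0.18 274 ((0.4297201931476593, 0.3980470597743988), (0.05945960432291031, 0.06100421026349068), 32.540977478027344)
0.195 1287 ((0.42953357100486755, 0.3979429602622986), (0.05756458267569542, 0.05892103165388107), 33.964881896972656)
0.21 273 ((0.41988682746887207, 0.4015115797519684), (0.03861335292458534, 0.022046802565455437), 72.16301727294922)
oil1
outer 22953 x,y 0.4397 0.1057 [208. 186.] 66.3
hole 2566 x,y 0.4518 0.0644 [58. 57.] 0.0
hole 5516 x,y 0.4179 0.1426 [76. 77.] 66.6
hole 1517 x,y 0.3821 0.0802 [22. 84.] 68.2
top0
outer 37143 x,y 0.4727 0.1213 [233. 186.] 66.3
hole 1607 x,y 0.5649 0.1619 [24. 85.] 65.6
hole 4257 x,y 0.5289 0.0987 [71. 72.] 0.0
hole 5738 x,y 0.4944 0.1774 [85. 86.] 0.0
hole 2702 x,y 0.4503 0.064 [58. 58.] 0.0
hole 5868 x,y 0.4158 0.1429 [79. 80.] 67.3
hole 1632 x,y 0.3804 0.0808 [23. 86.] 66.8
scene0
outer 35448 x,y 0.4679 0.1164 [233. 187.] 66.5
hole 4502 x,y 0.5277 0.0951 [74. 74.] 0.0
hole 5675 x,y 0.4936 0.1737 [83. 84.] 0.0
hole 2741 x,y 0.4496 0.0607 [57. 57.] 0.0
hole 5882 x,y 0.4149 0.1395 [82. 81.] 66.5
hole 1605 x,y 0.3795 0.0777 [24. 85.] 66.6
```

Request:
play_rows --plan '[[[-0.06,0.28,4],[0,0,0],8.5],[[0,0,4],[0,0,0],7],[[0,0,2.2],[0,0,0],6],[[0,0,1.2],[0,0,0],5],[[0,0,0.8],[0,0,0],5],[[0,0,0],[0,0,0],4],[[0,0,0],[0,0,0],2.5],[[0,0,0],[0,0,0],2.5]]' --squeeze 60

```text
clock: 2.45
eef_pos: [0.4305, 0.398, 0.2494]
orientation: [0.432, 3.111, 0.002]
contact_force: [-0.6, 0.0, 2.6]
gripper_width: 0.0313
grip_force: 57.0
```

Request:
play_rows --plan '[[[0,0,0],[0,0,0],2.5],[[0,0,0],[0,0,0],2.5],[[0,0,0],[0,0,0],2.5],[[0,0,0],[0,0,0],2.5],[[0,0,-0.5],[0,0,0],2.5],[[0,0,-0.5],[0,0,0],2.5]]'

```text
clock: 3.2
eef_pos: [0.4294, 0.3971, 0.2568]
orientation: [-0.432, -3.109, 0.003]
contact_force: [0.2, 0.1, -4.8]
gripper_width: 0.0315
grip_force: 56.3
```

Run:
```python
from h import *
go(.4172,.1427,.333,154.5);snap("scene","s1")
```

```text
TCP [0.4294 0.3971 0.2568] head 164.2 tilt [-0.0028 -0.0018] shift [ -5.74 -24.83  -7.57] turn z 9.7 j [ 0.54  0.17  1.53 -0.    1.44 -0.75] t 3.2
```

Request:
play_rows --plan '[[[0,0,-2],[0,0,0],2.5],[[0,0,-2.8],[0,0,0],2.5],[[0,0,-2.8],[0,0,0],2.5],[[-0.4,-1.7,0],[0,0,0],2.5],[[-0.9,-3.6,0],[0,0,0],2.5],[[-0.9,-4,0],[0,0,0],2.5],[[-0.9,-4,0],[0,0,0],2.5],[[-0.9,-4,0],[0,0,0],2.5]]'

```text
clock: 4.25
eef_pos: [0.4202, 0.2179, 0.3319]
orientation: [-0.432, -3.109, 0.003]
contact_force: [-1.0, -0.6, -4.0]
gripper_width: 0.0316
grip_force: 56.8
```

Request:
play_rows --plan '[[[-0.8,-3.5,0],[0,0,2.5],2.5],[[-0.6,-2.6,0],[0,0,3],2.5],[[-0.3,-1.3,0],[0,0,3],2.5],[[0,0,0],[0,0,1.2],2.5],[[0,0,0],[0,0,0],2.5],[[0,0,0],[0,0,0],2.5],[[0,0,0],[0,0,0],2.5],[[0,0,0],[0,0,0],2.5]]'

```text
clock: 5.25
eef_pos: [0.4153, 0.145, 0.3343]
orientation: [-0.692, -3.064, -0.0]
contact_force: [-0.9, -0.2, -4.5]
gripper_width: 0.0315
grip_force: 56.9
```

Run:
```python
from h import *
go(.4172,.1427,.2565,154.5);im,P=snap("wrist","oil2")
import glob
z=P[...,2]
for a,b in((.04,.1),(.19,.24),(.24,.3)):
    q=P[(z>a+.03)&(z<b+.03)&(np.hypot(P[...,0]-.417,P[...,1]-.143)<.06)][:,:2].astype(np.float32)
    if len(q)>30: print(a,len(q),cv2.minAreaRect(q))
```

```text
TCP [0.4153 0.145  0.3343] head 154.5 tilt [-0.0001  0.    ] shift [-0.27 -0.13  7.78] turn z 0.0 j [ 0.06 -0.25  1.79  0.    1.6  -1.07] t 5.25
0.04 147 ((0.3955720067024231, 0.1558033972978592), (0.06924444437026978, 0.03018411435186863), 64.91093444824219)
0.19 695 ((0.39702773094177246, 0.15696966648101807), (0.07154299318790436, 0.032179370522499084), 61.66520690917969)
0.24 5003 ((0.4147465229034424, 0.1457003951072693), (0.06012212112545967, 0.05938110128045082), 23.87904167175293)
```

View pics/oil2.png

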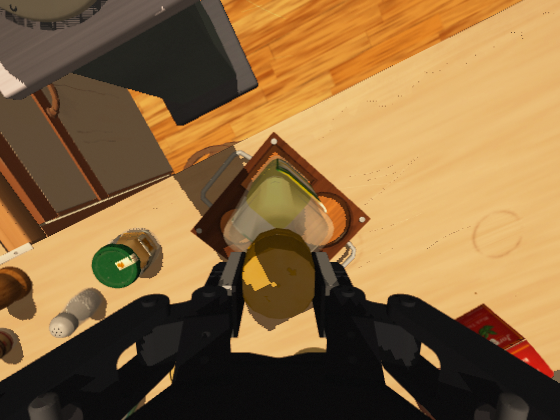

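The bottle hangs over the square cut-out with its yaw matched at 23.9°. It needs about 3 mm of correction before I lower it.

Request:
play_rows --plan '[[[-0.25,-0.15,0],[0,0,0],2.5],[[0,0,1],[0,0,0],2.5],[[0,0,1.5],[0,0,0],2.5],[[0,0,1],[0,0,0],2.5],[[0,0,1],[0,0,0],2.5],[[0,0,1],[0,0,0],2.5],[[0,0,0.7],[0,0,0],2.5],[[0,0,0.5],[0,0,0],2.5]]'

```text
clock: 6.3
eef_pos: [0.4169, 0.1423, 0.2669]
orientation: [-0.693, -3.064, 0.0]
contact_force: [0.2, 0.7, -4.5]
gripper_width: 0.0314
grip_force: 56.9
```

Request:
play_rows --plan '[[[0,0,0.3],[0,0,0],2.5],[[0,0,0.3],[0,0,0],2.5],[[0,0,0.2],[0,0,0],2.5],[[0,0,0],[0,0,0],2.5],[[0,0,0],[0,0,0],2.5]]'

```text
clock: 6.92
eef_pos: [0.417, 0.1423, 0.2595]
orientation: [0.693, 3.064, 0.0]
contact_force: [0.8, 0.4, -5.3]
gripper_width: 0.0318
grip_force: 56.9
```

Request:
play_rows --plan '[[[0,0,0.1],[0,0,0],2.5],[[0,0,0.1],[0,0,0],2.5],[[0,0,0.1],[0,0,0],2.5],[[0,0,0],[0,0,0],2.5],[[0,0,0],[0,0,0],2.5]]'

```text
clock: 7.55
eef_pos: [0.4177, 0.1422, 0.2574]
orientation: [0.693, 3.062, 0.001]
contact_force: [1.0, -1.4, 3.8]
gripper_width: 0.0314
grip_force: 59.0
```

Request:
play_rows --plan '[[[0,0,0],[0,0,0],3.6],[[0,0,0],[0,0,0],4.5],[[0,0,0],[0,0,0],6],[[0,0,0],[0,0,0],6],[[0,0,-1],[0,0,0],6],[[0,0,-3],[0,0,0],6],[[0,0,-3],[0,0,0],6],[[-0.8,-2.2,0],[0,0,0],6]]'

```text
clock: 8.55
eef_pos: [0.416, 0.1194, 0.33]
orientation: [0.689, 3.059, 0.003]
contact_force: [0.6, 0.3, 0.2]
gripper_width: 0.06
grip_force: 0.0
```

Request:
play_rows --plan '[[[-1.73,-4.37,0],[0,0,0],8.5],[[-1.73,-4.37,0],[0,0,0],8.5],[[-1.73,-4.37,0],[0,0,0],8.5],[[-1.73,-4.37,0],[0,0,0],8.5],[[-1.73,-4.37,0],[0,0,0],8.5],[[-1.73,-4.37,0],[0,0,0],8.5],[[-1.73,-4.37,0],[0,0,0],8.5],[[-1.73,-4.37,0],[0,0,0],8.5]]'

```text
clock: 9.55
eef_pos: [0.3889, -0.2579, 0.3272]
orientation: [0.694, 3.063, -0.001]
contact_force: [-0.2, 0.3, 0.1]
gripper_width: 0.0852
grip_force: 0.0
```

Request:
play_rows --plan '[[[-1.73,-4.37,0],[0,0,0],8.5],[[-0.9,-2.2,0],[0,0,0],8.5],[[0,0,0],[0,0,-10.2],8.5],[[0,0,0],[0,0,-10.2],8.5],[[0,0,0],[0,0,-10.2],8.5],[[0,0,0],[0,0,0],8.5],[[0,0,0],[0,0,0],8.5],[[0,0,0],[0,0,0],8.5]]'

```text
clock: 10.55
eef_pos: [0.3845, -0.3268, 0.3265]
orientation: [-0.137, 3.139, -0.0]
contact_force: [0.4, -0.8, 0.4]
gripper_width: 0.0849
grip_force: 0.0
```

Run:
```python
from h import *
im,P=snap("wrist","mill1")
snap("top","top2")
Z=P[...,2]; D=np.hypot(P[...,0]-.385,P[...,1]+.327)<.06
for a,b in((.158,.18),(.11,.155),(.02,.08)):
    q=P[D&(Z>a)&(Z<b)]; print(a,len(q),q.mean(0).round(4),(q.min(0)+q.max(0))/2,np.ptp(q,0),cv2.minEnclosingCircle(q[:,:2].astype(np.float32)))
go(.385,-.327,.13)
```

```text
0.158 198 [ 0.3867 -0.3276  0.1641] [ 0.38676331 -0.3266029   0.16427675] [0.02225102 0.02373423 0.01253386] ((0.38670045137405396, -0.32725316286087036), 0.012829983606934547)
0.11 1042 [ 0.3822 -0.3278  0.1467] [ 0.38794265 -0.32754105  0.13353734] [0.0493651  0.04935787 0.04289228] ((0.388017863035202, -0.3273896276950836), 0.02492067776620388)
0.02 377 [ 0.3692 -0.3258  0.0541] [ 0.37366071 -0.32541934  0.05477259] [0.02761908 0.05310341 0.0475404 ] ((0.38489335775375366, -0.3254193365573883), 0.026776447892189026)
TCP [ 0.3845 -0.3268  0.3264] head -175.0 tilt [ 0.     -0.0001] shift [-0.04 -0.03 19.64] turn z None j [-0.94 -0.07  1.65 -0.    1.56 -2.6 ] t 10.65
```

View pics/mill1.png

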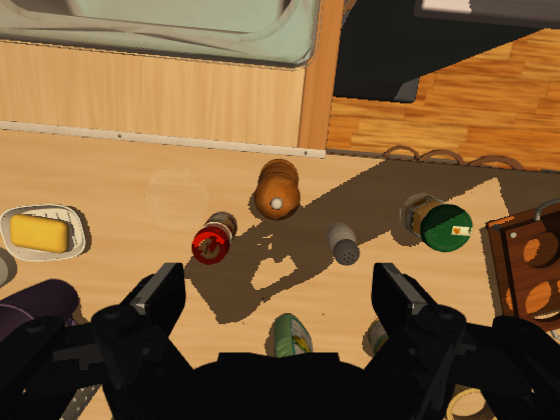

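The mill's nut is at (277,203). The spice jar, salt and green-lidded jar are nearby with room for the fingers.

Request:
play_rows --plan '[[[-0.3,-0.1,4],[0,0,0],8.5],[[0,0,5],[0,0,0],8.5],[[0,0,5],[0,0,0],8.5],[[0,0,4],[0,0,0],8.5],[[0,0,2],[0,0,0],8.5],[[0,0,1],[0,0,0],7],[[0,0,0],[0,0,0],6],[[0,0,0],[0,0,0],4.2]]' --squeeze 45

```text
clock: 11.65
eef_pos: [0.3883, -0.3284, 0.1179]
orientation: [-0.139, 3.137, -0.003]
contact_force: [0.8, -0.8, 0.2]
gripper_width: 0.0465
grip_force: 46.3
```

Request:
play_rows --plan '[[[0,0,0],[0,0,0],4.2],[[0,0,0],[0,0,0],4.2],[[0,0,0],[0,0,0],4.2],[[0,0,-0.5],[0,0,0],4.2],[[0,0,-1],[0,0,0],4.2],[[0,0,0],[0,0,0],4.2]]'

```text
clock: 12.4
eef_pos: [0.388, -0.328, 0.1323]
orientation: [-0.14, 3.138, -0.002]
contact_force: [0.2, -0.5, -1.6]
gripper_width: 0.0461
grip_force: 46.4
```

Run:
```python
from h import *
go(.5295,.0985,.25,200)
```

```text
TCP [ 0.388  -0.328   0.1323] head -174.9 tilt [ 0.001  -0.0015] shift [-17.9   41.21 -11.82] turn z -14.9 j [-0.94  0.09  1.88 -0.    1.17 -2.6 ] t 12.4
```

Request:
play_rows --plan '[[[0,0,-3],[0,0,0],4.2],[[0,0,-4.4],[0,0,0],4.2],[[0,0,-4.4],[0,0,0],4.2],[[-0.9,2.1,0],[0,0,0],4.2],[[-1.8,4.1,0],[0,0,0],4.2],[[-1.8,4.1,0],[0,0,0],4.2],[[-1.8,4.1,0],[0,0,0],4.2],[[-1.8,4.1,0],[0,0,0],4.2]]'

```text
clock: 13.4
eef_pos: [0.452, -0.1346, 0.2491]
orientation: [0.139, -3.138, -0.0]
contact_force: [1.3, -1.0, -2.7]
gripper_width: 0.0465
grip_force: 46.8
```

Request:
play_rows --plan '[[[-1.8,4.1,0],[0,0,0],4.2],[[-1.8,4.1,0],[0,0,0],4.2],[[-1.8,4.1,0],[0,0,0],4.2],[[-1.8,4.1,0],[0,0,0],4.2],[[-1.7,4.1,0],[0,0,0],4.2],[[-0.9,2.2,0],[0,0,-5],4.2],[[0,0,0],[0,0,-10],4.2],[[0,0,0],[0,0,0],4.2]]'

```text
clock: 14.4
eef_pos: [0.529, 0.099, 0.2489]
orientation: [0.546, -3.093, -0.0]
contact_force: [0.2, -0.0, -2.4]
gripper_width: 0.0466
grip_force: 46.9
```

Request:
play_rows --plan '[[[0,0,0],[0,0,0],4.2],[[0,0,0],[0,0,0],4.2],[[0,0,0],[0,0,0],4.2]]'

```text
clock: 14.78
eef_pos: [0.5293, 0.0985, 0.2493]
orientation: [-0.546, 3.094, 0.0]
contact_force: [0.9, 0.8, -1.8]
gripper_width: 0.0467
grip_force: 46.9
```

Run:
```python
from h import *
im,P=snap("wrist","mill2")
snap("top","top3")
go(.5295,.0985,.1245,200)
```

```text
TCP [0.5293 0.0986 0.2493] head -159.9 tilt [0.0001 0.    ] shift [-0.02 -0.02 12.48] turn z 0.1 j [-0.04  0.05  1.68  0.    1.41 -1.96] t 14.875
```

View pics/mill2.png

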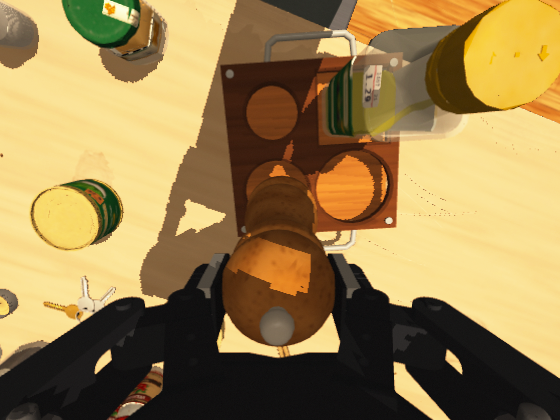

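The mill hangs over the middle-sized hole, with its foot near (280,195) in line with the head. The oil stands in its square.

Request:
play_rows --plan '[[[0,0,2],[0,0,0],4.2],[[0,0,3],[0,0,0],4.2],[[0,0,2],[0,0,0],4.2],[[0,0,1],[0,0,0],4.2],[[0,0,1],[0,0,0],4.2],[[0,0,1],[0,0,0],4.2],[[0,0,1],[0,0,0],4.2],[[0,0,0.7],[0,0,0],4.2]]'

```text
clock: 15.88
eef_pos: [0.5292, 0.0988, 0.1317]
orientation: [0.548, -3.093, -0.0]
contact_force: [0.2, -0.5, -1.7]
gripper_width: 0.0467
grip_force: 46.9
```

Request:
play_rows --plan '[[[0,0,0.3],[0,0,0],4.2],[[0,0,0.2],[0,0,0],4.2],[[0,0,0],[0,0,0],4.2],[[0,0,0],[0,0,0],4.2]]'

```text
clock: 16.38
eef_pos: [0.5295, 0.0988, 0.1276]
orientation: [-0.548, 3.093, -0.0]
contact_force: [0.9, 0.1, -1.4]
gripper_width: 0.0468
grip_force: 46.9
```

Request:
play_rows --plan '[[[0,0,0.1],[0,0,0],4.2],[[0,0,0.1],[0,0,0],4.2],[[0,0,0],[0,0,0],4.2],[[0,0,0],[0,0,0],4.2]]'

```text
clock: 16.88
eef_pos: [0.5297, 0.0988, 0.1259]
orientation: [-0.548, 3.092, -0.0]
contact_force: [0.1, -0.4, 3.3]
gripper_width: 0.0465
grip_force: 47.3
```

Request:
play_rows --plan '[[[0,0,0.1],[0,0,0],4.2],[[0,0,0],[0,0,0],4.2]]'

```text
clock: 17.12
eef_pos: [0.5303, 0.099, 0.1259]
orientation: [-0.548, 3.091, -0.0]
contact_force: [-1.7, 1.3, 8.6]
gripper_width: 0.0466
grip_force: 47.8
```

Request:
play_rows --plan '[[[0,0,-0.1],[0,0,0],5],[[0,0,0],[0,0,0],6],[[0,0,0],[0,0,0],7],[[0,0,0],[0,0,0],7],[[0,0,-1],[0,0,0],7],[[0,0,-3],[0,0,0],7],[[0,0,-4],[0,0,0],7],[[0,0,-4],[0,0,0],7]]'

```text
clock: 18.12
eef_pos: [0.5292, 0.0987, 0.2472]
orientation: [-0.548, 3.093, -0.0]
contact_force: [0.7, 0.0, -0.3]
gripper_width: 0.0702
grip_force: 0.0
```

Run:
```python
from h import *
z=np.load("mill1.npz");P=z["P"];Z=P[...,2]
for n,x,y,a,b,r in(("salt",.466,-.225,.066,.1,.03),("jar",.42,-.104,.072,.095,.045),("jarbelly",.42,-.104,.045,.07,.05)):
    q=P[(np.hypot(P[...,0]-x,P[...,1]-y)<r)&(Z>a)&(Z<b)]; print(n,len(q),(q.min(0)+q.max(0))/2,np.ptp(q,0),cv2.minEnclosingCircle(q[:,:2].astype(np.float32)))
go(.466,-.225,.22,185)
```

```text
salt 546 [ 0.46840371 -0.22779435  0.07878545] [0.03429964 0.03311285 0.02437994] ((0.4683147668838501, -0.22735558450222015), 0.01733890175819397)
jar 1932 [ 0.42151562 -0.1055843   0.07936132] [0.06123606 0.06194306 0.01455346] ((0.42215803265571594, -0.10553408414125443), 0.03178521618247032)
jarbelly 409 [ 0.41791581 -0.11789765  0.05692682] [0.05831724 0.03610741 0.02328586] ((0.41791582107543945, -0.11552687734365463), 0.02993302047252655)
TCP [0.5292 0.0987 0.2472] head -159.9 tilt [ 0.0006 -0.    ] shift [ 17.07 -28.23   2.72] turn z 15.1 j [-0.04  0.05  1.68 -0.    1.41 -1.96] t 18.125
```

Request:
play_rows --plan '[[[2.4,-4.1,0],[0,0,0],7],[[2.4,-4.1,0],[0,0,0],7],[[2.4,-4.1,0],[0,0,0],7],[[2.4,-4.1,0],[0,0,0],7],[[2.4,-4.1,0],[0,0,0],7],[[2.4,-4.1,1.5],[0,0,0],7],[[2.5,-3.9,2.5],[0,0,0],7],[[0,0,0.7],[0,0,0],7]]'

```text
clock: 19.12
eef_pos: [0.4671, -0.229, 0.1973]
orientation: [0.541, -3.093, -0.002]
contact_force: [0.1, 0.1, 0.0]
gripper_width: 0.0698
grip_force: 0.0
```

Request:
play_rows --plan '[[[0,0,0],[0,0,0],7],[[0,0,0],[0,0,0],7],[[0,0,0],[0,0,0],7]]'

```text
clock: 19.5
eef_pos: [0.4692, -0.2263, 0.1993]
orientation: [-0.55, 3.092, -0.002]
contact_force: [0.7, -0.5, 0.8]
gripper_width: 0.07
grip_force: 0.0
```

Run:
```python
from h import *
im,P=snap("wrist","salt1");Z=P[...,2]
q=P[(np.hypot(P[...,0]-.468,P[...,1]+.227)<.025)&(Z>.066)&(Z<.1)]; c=cv2.minEnclosingCircle(q[:,:2].astype(np.float32)); print(len(q),(q.min(0)+q.max(0))/2,np.ptp(q,0),c,q[:,2].max())
go(c[0][0],c[0][1],.053)
P=np.load("top3.npz")["P"];Z=P[...,2]
q=P[(np.hypot(P[...,0]-.417,P[...,1]-.143)<.04)&(Z>.2)];print("oil cap top",np.percentile(q[:,2],95))
```

```text
1244 [ 0.46818756 -0.22739858  0.07854285] [0.03378449 0.0336363  0.02347457] ((0.46852225065231323, -0.22725553810596466), 0.01747896522283554) 0.09028014082701835
TCP [ 0.4691 -0.2264  0.1991] head -159.8 tilt [ 0.0011 -0.0008] shift [ 0.09 -0.04 14.61] turn z None j [-0.68  0.04  1.79  0.    1.31 -2.6 ] t 19.55
oil cap top 0.6169584344804098
```

View pics/salt1.png

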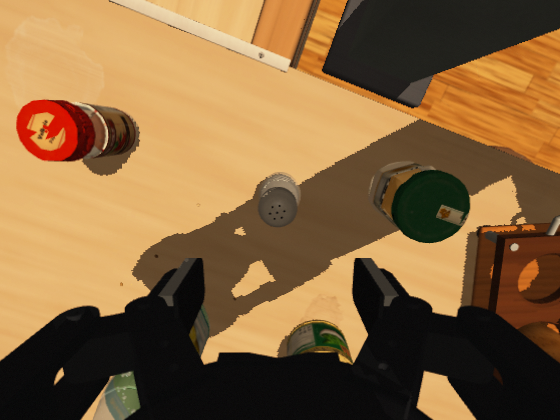

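The salt cap is at (279,207), between the fingers and clear of its neighbours.

Request:
play_rows --plan '[[[0.1,0,3],[0,0,0],7],[[0,0,4],[0,0,0],7],[[0,0,3.5],[0,0,0],7],[[0,0,2],[0,0,0],6],[[0,0,1.2],[0,0,0],5],[[0,0,0],[0,0,0],4],[[0,0,0],[0,0,0],2.8],[[0,0,0],[0,0,0],2.8]]' --squeeze 35

```text
clock: 20.55
eef_pos: [0.4681, -0.2277, 0.0622]
orientation: [-0.548, 3.092, -0.002]
contact_force: [0.6, -0.9, -1.2]
gripper_width: 0.0316
grip_force: 34.6
```

Request:
play_rows --plan '[[[0,0,0],[0,0,0],2.8],[[0,0,0],[0,0,0],2.8],[[0,0,-0.5],[0,0,0],2.8],[[0,0,-1],[0,0,0],2.8],[[0,0,-2],[0,0,0],2.8],[[0,0,0],[0,0,0],2.8],[[0,0,0],[0,0,0],2.8]]'

```text
clock: 21.42
eef_pos: [0.4673, -0.2271, 0.0959]
orientation: [0.548, -3.093, -0.001]
contact_force: [0.3, 0.0, -0.6]
gripper_width: 0.0314
grip_force: 34.7
```

Run:
```python
from h import *
go(.4512,.0642,.2,203.5)
```

```text
TCP [ 0.4673 -0.2271  0.0959] head -159.9 tilt [-0.0005  0.0004] shift [ -8.5   27.91 -10.4 ] turn z -3.4 j [-0.69  0.17  1.87 -0.    1.1  -2.61] t 21.425
```

Request:
play_rows --plan '[[[0,0,-3.2],[0,0,0],2.8],[[0,0,-3.6],[0,0,0],2.8],[[0,0,-3.6],[0,0,0],2.8],[[-0.6,2,0],[0,0,0],2.8],[[-1.2,4,0],[0,0,0],2.8],[[-1.2,4,0],[0,0,0],2.8],[[-1.2,4,0],[0,0,0],2.8],[[-1.2,4,0],[0,0,0],2.8]]'

```text
clock: 22.42
eef_pos: [0.4546, -0.0372, 0.1979]
orientation: [0.548, -3.09, -0.004]
contact_force: [0.4, -0.8, -0.5]
gripper_width: 0.0316
grip_force: 35.0
```

Request:
play_rows --plan '[[[-1.2,4,0],[0,0,0],2.8],[[-1.2,4,0],[0,0,0],2.8],[[-0.7,1.9,0],[0,0,-3.4],2.8],[[0,0,0],[0,0,0],2.8],[[0,0,0],[0,0,0],2.8],[[0,0,0],[0,0,0],2.8],[[0,0,0],[0,0,0],2.8]]'

```text
clock: 23.3
eef_pos: [0.4515, 0.0633, 0.2002]
orientation: [0.638, -3.076, -0.0]
contact_force: [0.2, -0.4, -1.2]
gripper_width: 0.0316
grip_force: 35.0
```

Run:
```python
from h import *
im,P=snap("wrist","salt2")
go(.4512,.0642,.0705,203.5)
```

```text
TCP [0.4516 0.0634 0.2003] head -156.6 tilt [-0. -0.] shift [ 0.    0.09 12.98] turn z -0.1 j [-0.13 -0.13  1.95 -0.    1.32 -2.11] t 23.35
```

View pics/salt2.png

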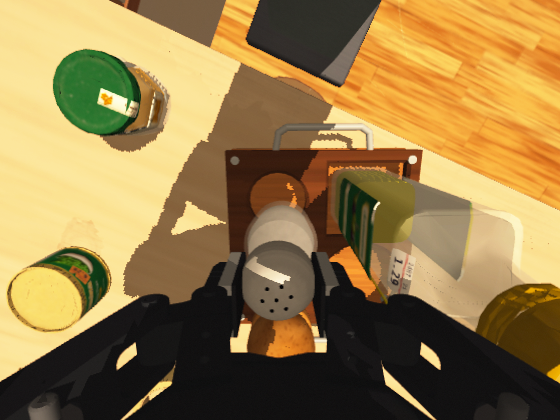

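The salt is held upright above the smallest hole at (278,195). The mill shows below it at (280,335) and the oil at right.

Request:
play_rows --plan '[[[0,0.08,2],[0,0,0],2.8],[[0,0,3],[0,0,0],2.8],[[0,0,2],[0,0,0],2.8],[[0,0,1],[0,0,0],2.8],[[0,0,1],[0,0,0],2.8],[[0,0,1],[0,0,0],2.8],[[0,0,1],[0,0,0],2.8],[[0,0,1],[0,0,0],2.8]]'

```text
clock: 24.35
eef_pos: [0.4514, 0.0646, 0.0799]
orientation: [-0.64, 3.075, -0.0]
contact_force: [0.7, -0.2, 0.2]
gripper_width: 0.0318
grip_force: 35.0
```

Request:
play_rows --plan '[[[0,0,0.4],[0,0,0],2.8],[[0,0,0.2],[0,0,0],2.8],[[0,0,0.1],[0,0,0],2.8],[[0,0,0],[0,0,0],2.8],[[0,0,0],[0,0,0],2.8]]'

```text
clock: 24.98
eef_pos: [0.4513, 0.0646, 0.0734]
orientation: [-0.64, 3.076, -0.0]
contact_force: [0.3, 0.0, -0.8]
gripper_width: 0.0316
grip_force: 35.0
```

Request:
play_rows --plan '[[[0,0,0.1],[0,0,0],2.8],[[0,0,0.1],[0,0,0],2.8],[[0,0,0],[0,0,0],2.8],[[0,0,0],[0,0,0],2.8]]'

```text
clock: 25.48
eef_pos: [0.4511, 0.0647, 0.0712]
orientation: [0.64, -3.076, -0.0]
contact_force: [0.0, -0.3, -0.5]
gripper_width: 0.0317
grip_force: 35.0
```

Request:
play_rows --plan '[[[0,0,0.1],[0,0,0],2.8],[[0,0,0],[0,0,0],2.8]]'

```text
clock: 25.72
eef_pos: [0.4512, 0.0646, 0.0702]
orientation: [0.64, -3.076, -0.0]
contact_force: [0.6, 0.1, -1.0]
gripper_width: 0.0315
grip_force: 35.0
```

Request:
play_rows --plan '[[[0,0,0.1],[0,0,0],2.8],[[0,0,0.05],[0,0,0],2.8],[[0,0,0],[0,0,0],2.8]]'

```text
clock: 26.1
eef_pos: [0.452, 0.0648, 0.0701]
orientation: [-0.64, 3.075, 0.0]
contact_force: [-2.1, 0.5, 9.5]
gripper_width: 0.0316
grip_force: 36.1
```

Run:
```python
from h import *
print(get_obs()["contact_force"],get_obs()["eef_pos"])
```

```text
[-2.10605093  0.5172462   9.50729096] [0.45195619 0.06481138 0.07008289]
```

Request:
play_rows --plan '[[[0,0,-0.15],[0,0,0],3.6],[[0,0,0],[0,0,0],4.6],[[0,0,0],[0,0,0],4.6],[[0,0,-1],[0,0,0],4.6],[[0,0,-3],[0,0,0],4.6],[[0,0,-4],[0,0,0],4.6],[[0,0,-4],[0,0,0],4.6],[[0,0,-3],[0,0,0],4.6]]'

```text
clock: 27.1
eef_pos: [0.4516, 0.0647, 0.2229]
orientation: [-0.639, 3.073, -0.001]
contact_force: [0.3, -0.4, -0.2]
gripper_width: 0.046
grip_force: 0.0
```

Request:
play_rows --plan '[[[2.38,-3.6,0],[0,0,0],8.5],[[2.38,-3.6,0],[0,0,0],8.5],[[2.38,-3.6,0],[0,0,0],8.5],[[2.38,-3.6,0],[0,0,0],8.5],[[0,0,0],[0,0,10],8.5],[[0,0,0],[0,0,10],8.5],[[0,0,0],[0,0,10],8.5],[[0,0,0],[0,0,10],8.5]]'

```text
clock: 28.1
eef_pos: [0.4212, -0.1053, 0.2208]
orientation: [0.46, 3.107, 0.0]
contact_force: [0.4, -0.8, -0.2]
gripper_width: 0.0849
grip_force: 0.0
```

Request:
play_rows --plan '[[[0,0,0],[0,0,10],8.5],[[0,0,0],[0,0,10],8.5],[[0,0,0],[0,0,10],8.5],[[0,0,0],[0,0,10],8.5],[[0,0,0],[0,0,10],8.5],[[0,0,0],[0,0,0],8.5],[[0,0,0],[0,0,0],8.5],[[0,0,0],[0,0,0],8.5]]'

```text
clock: 29.1
eef_pos: [0.4213, -0.1053, 0.2204]
orientation: [1.72, 2.629, 0.0]
contact_force: [-0.6, -0.5, -0.2]
gripper_width: 0.0849
grip_force: 0.0
```

Run:
```python
from h import *
im,P=snap("wrist","jar1");Z=P[...,2]
for a,b in((.074,.095),(.04,.07)):
    q=P[(np.hypot(P[...,0]-.4217,P[...,1]+.1055)<.05)&(Z>a)&(Z<b)]; c=cv2.minEnclosingCircle(q[:,:2].astype(np.float32)); print(len(q),(q.min(0)+q.max(0))/2,np.ptp(q,0),c,q[:,2].max())
    if a>.07: go(c[0][0],c[0][1],.065,113.5)
```

```text
3579 [ 0.42238124 -0.10381256  0.08029046] [0.0623834  0.06224031 0.01233966] ((0.42229950428009033, -0.10387033969163895), 0.031768158078193665) 0.08646029364834601
TCP [ 0.4213 -0.1054  0.2204] head 113.6 tilt [ 0.0001 -0.0001] shift [ 0.1   0.15 15.54] turn z 0.1 j [-0.52 -0.21  1.98 -0.    1.37 -0.94] t 29.15
127 [ 0.41411655 -0.09123105  0.05119518] [0.05006841 0.03577134 0.02219748] ((0.41357317566871643, -0.09213228523731232), 0.02944192849099636) 0.06229392016267382
```

View pics/jar1.png

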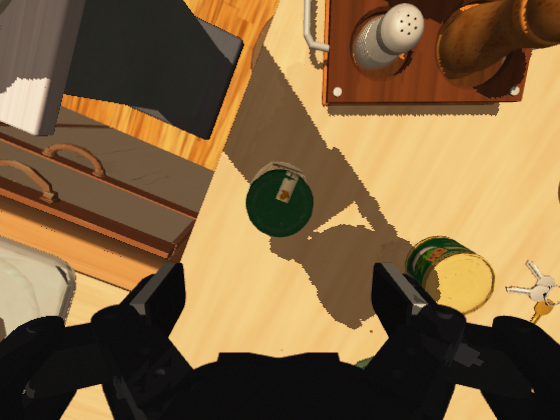

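The jar lid is at (280,201) between the open fingers. The salt and mill stand in the caddy at top right.

Request:
play_rows --plan '[[[0.1,0.15,3],[0,0,0],8.5],[[0,0,4],[0,0,0],8.5],[[0,0,3.5],[0,0,0],8.5],[[0,0,2.5],[0,0,0],8.5],[[0,0,1.5],[0,0,0],8.5],[[0,0,1],[0,0,0],8.5],[[0,0,0],[0,0,0],7.2],[[0,0,0],[0,0,0],5.8]]' --squeeze 45

```text
clock: 30.15
eef_pos: [0.4231, -0.1045, 0.0666]
orientation: [1.721, 2.626, -0.001]
contact_force: [-0.2, 0.7, -1.8]
gripper_width: 0.0613
grip_force: 49.1
```

Request:
play_rows --plan '[[[0,0,0],[0,0,0],5.8],[[0,0,0],[0,0,0],5.8],[[0,0,0],[0,0,0],5.8],[[0,0,-0.3],[0,0,0],5.8],[[0,0,-0.7],[0,0,0],5.8],[[0,0,-1],[0,0,0],5.8],[[0,0,-1],[0,0,0],5.8],[[0,0,0],[0,0,0],5.8]]'

```text
clock: 31.15
eef_pos: [0.4232, -0.1043, 0.0965]
orientation: [1.721, 2.625, 0.0]
contact_force: [-0.2, 0.2, -2.4]
gripper_width: 0.0611
grip_force: 49.5
```

Run:
```python
from h import *
go(.4955,.1772,.36,113.5)
```

```text
TCP [ 0.4232 -0.1043  0.0965] head 113.5 tilt [ 0.0024 -0.0013] shift [ 22.88  17.9  -26.37] turn z 0.0 j [-0.52 -0.05  2.1   0.    1.09 -0.93] t 31.15
```

Request:
play_rows --plan '[[[0,0,-2],[0,0,0],5.8],[[0,0,-3.5],[0,0,0],5.8],[[0,0,-3.5],[0,0,0],5.8],[[0,0,-3.5],[0,0,0],5.8],[[0,0,-3],[0,0,0],5.8],[[0.8,0.6,-1.4],[0,0,0],5.8],[[1.8,1.4,0],[0,0,0],5.8],[[2.8,2.2,0],[0,0,0],5.8]]'

```text
clock: 32.15
eef_pos: [0.439, -0.0366, 0.2634]
orientation: [-1.724, -2.625, 0.0]
contact_force: [1.2, -0.4, -2.7]
gripper_width: 0.0612
grip_force: 50.2
```

Request:
play_rows --plan '[[[3,2.4,0],[0,0,0],5.8],[[3,2.4,0],[0,0,0],5.8],[[3,2.4,0],[0,0,0],5.8],[[3,2.4,0],[0,0,0],5.8],[[2.7,2,0],[0,0,0],5.8],[[1.8,1.4,0],[0,0,0],5.8],[[1,0.7,0],[0,0,0],5.8],[[0,0,0],[0,0,0],5.8]]'

```text
clock: 33.15
eef_pos: [0.4946, 0.178, 0.2635]
orientation: [-1.72, -2.627, 0.002]
contact_force: [-0.8, 0.4, -3.0]
gripper_width: 0.0608
grip_force: 50.2
```

Request:
play_rows --plan '[[[0,0,0],[0,0,0],5.8],[[0,0,0],[0,0,0],5.8],[[0,0,0],[0,0,0],5.8]]'

```text
clock: 33.52
eef_pos: [0.4952, 0.177, 0.2644]
orientation: [1.724, 2.626, -0.0]
contact_force: [-0.2, -0.4, -3.2]
gripper_width: 0.0609
grip_force: 50.2
```

Run:
```python
from h import *
im,P=snap("wrist","jar2")
go(.4955,.1772,.074,113.5)
```

```text
TCP [0.4952 0.1771 0.2644] head 113.5 tilt [ 0.0002 -0.0001] shift [-0.    0.03 19.04] turn z -0.0 j [ 0.11  0.01  1.69 -0.    1.44 -0.3 ] t 33.575
```

View pics/jar2.png

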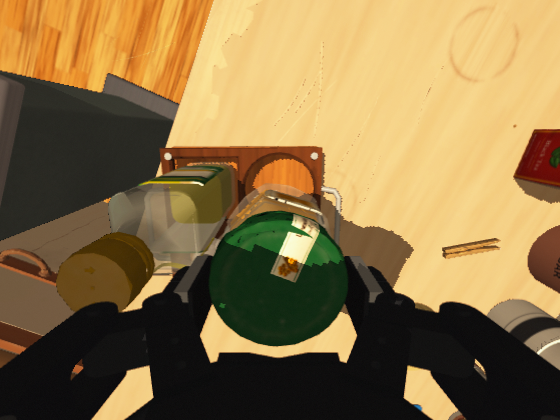

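The jar hangs over the widest hole at (283,170). The oil bottle is to the left with clearance for the left finger.

Request:
play_rows --plan '[[[0,0,1.5],[0,0,0],5.8],[[0,0,2.5],[0,0,0],5.8],[[0,0,2.5],[0,0,0],5.8],[[0,0,2.5],[0,0,0],5.8],[[0,0,2.5],[0,0,0],5.8],[[0,0,1.5],[0,0,0],5.8],[[0,0,1],[0,0,0],5.8],[[0,0,0],[0,0,0],5.8]]'

```text
clock: 34.58
eef_pos: [0.4948, 0.1775, 0.1238]
orientation: [-1.722, -2.627, 0.001]
contact_force: [0.1, -0.4, -3.5]
gripper_width: 0.061
grip_force: 50.3
```

Request:
play_rows --plan '[[[0,0,0.8],[0,0,0],5.8],[[0,0,0.8],[0,0,0],5.8],[[0,0,0.8],[0,0,0],5.8],[[0,0,0.8],[0,0,0],5.8],[[0,0,0.7],[0,0,0],5.8],[[0,0,0.5],[0,0,0],5.8],[[0,0,0],[0,0,0],5.8]]'

```text
clock: 35.45
eef_pos: [0.4947, 0.1775, 0.0798]
orientation: [-1.722, -2.627, 0.001]
contact_force: [-0.0, -0.3, -2.8]
gripper_width: 0.0613
grip_force: 50.3
```

Request:
play_rows --plan '[[[0,0,0.2],[0,0,0],5.8],[[0,0,0.1],[0,0,0],5.8],[[0,0,0.1],[0,0,0],5.8],[[0,0,0],[0,0,0],5.8],[[0,0,0],[0,0,0],5.8]]'

```text
clock: 36.08
eef_pos: [0.4951, 0.1775, 0.0763]
orientation: [-1.723, -2.627, 0.0]
contact_force: [0.1, 0.8, -3.8]
gripper_width: 0.061
grip_force: 50.3
```

Request:
play_rows --plan '[[[0,0,0.1],[0,0,0],5.8],[[0,0,0],[0,0,0],5.8]]'

```text
clock: 36.33
eef_pos: [0.4951, 0.1775, 0.0752]
orientation: [-1.722, -2.627, 0.0]
contact_force: [0.4, -0.2, -2.8]
gripper_width: 0.0612
grip_force: 50.2
```

Request:
play_rows --plan '[[[0,0,0.1],[0,0,0],5.8],[[0,0,0],[0,0,0],5.8]]'

```text
clock: 36.58
eef_pos: [0.4953, 0.1775, 0.0746]
orientation: [1.722, 2.627, 0.0]
contact_force: [-0.4, 0.3, -0.0]
gripper_width: 0.0611
grip_force: 50.5
```

Request:
play_rows --plan '[[[0,0,0.1],[0,0,0],5.8],[[0,0,0],[0,0,0],5.8]]'

```text
clock: 36.83
eef_pos: [0.4954, 0.1775, 0.0745]
orientation: [1.722, 2.627, -0.0]
contact_force: [-3.9, -1.3, 7.4]
gripper_width: 0.0612
grip_force: 51.2
```

Request:
play_rows --plan '[[[0,0,-0.1],[0,0,0],6.6],[[0,0,0],[0,0,0],7.2],[[0,0,0],[0,0,0],7.2],[[0,0,-0.5],[0,0,0],7.2],[[0,0,-1.5],[0,0,0],7.2],[[0,0,-3],[0,0,0],7.2],[[0,0,-4],[0,0,0],7.2],[[0,0,-4],[0,0,0],7.2]]'

```text
clock: 37.83
eef_pos: [0.4952, 0.1775, 0.2067]
orientation: [1.722, 2.626, 0.001]
contact_force: [-0.2, -0.0, -0.6]
gripper_width: 0.0719
grip_force: 0.0
```

Request:
play_rows --plan '[[[0,0,-4],[0,0,0],7.2],[[2,0,-2],[0,0,0],7.2],[[4,0,0],[0,0,0],7.2],[[4,0,0],[0,0,0],7.2],[[4,0,0],[0,0,0],7.2],[[3,0,0],[0,0,0],7.2],[[0,0,0],[0,0,0],7.2],[[0,0,0],[0,0,0],7.2]]'

```text
clock: 38.83
eef_pos: [0.4277, 0.3329, 0.2649]
orientation: [1.722, 2.626, 0.0]
contact_force: [0.6, 0.1, -0.5]
gripper_width: 0.0719
grip_force: 0.0
```

Run:
```python
from h import *
snap("scene","sF"); im,P=snap("top","tF")
Z=P[...,2]
for n,x,y,r in(("oil",.417,.142,.03),("mill",.53,.099,.025),("salt",.451,.064,.025),("jar",.495,.177,.03),("wash",.643,-.276,.03),("spice",.463,-.404,.02),("tin",.635,-.112,.03)):
    q=P[(np.hypot(P[...,0]-x,P[...,1]-y)<r)&(Z<.32)];print(n,q[:,2].max(),q[q[:,2]>q[:,2].max()-.015].mean(0).round(3))
o=get_obs();print(o["eef_pos"],o["contact_force"])
a=cv2.imread("pics/sF.png")[100:400,150:450];cv2.imwrite("pics/sFc.png",cv2.resize(a,(600,600)))
```

```text
oil 0.2806577436297759 [0.415 0.144 0.274]
mill 0.17807011906727466 [0.527 0.1   0.168]
salt 0.10235924723267686 [0.451 0.066 0.093]
jar 0.09610539341116664 [0.495 0.177 0.09 ]
wash 0.23780952898577623 [ 0.644 -0.276  0.231]
spice 0.11173650827092207 [ 0.463 -0.404  0.104]
tin 0.061025419461350205 [ 0.635 -0.112  0.053]
[0.42785766 0.33255637 0.26463266] [-0.35116882 -0.04465549 -0.71516693]
```

View pics/sFc.png

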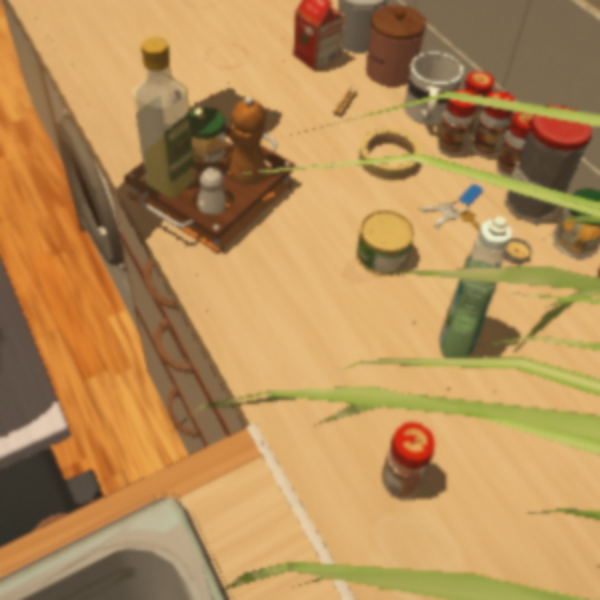

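All four stand upright and fully down in the caddy, at heights that match a base at z 8 mm. The washing-up liquid, spice jar and tin haven't moved.

```bash
python3 -c "
from rig import sign_off
print(sign_off())"
```

```text
the job is handed in; nothing more can be done
None
```

The oil, mill, salt and green-lidded jar are standing upright and fully down in their own caddy cut-outs. The washing-up liquid, spice jar and tin did not move, and I handed the job in at about 39 s of the 138 s allowed.

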